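# Sort the full and the empty canister by heft

## Task

Of the two look-alike white canisters with blue caps, one is full of metal shot and the other is empty, which shows only in their weight when lifted. Stand the full one upright in the blue tray and the empty one upright in the yellow tray, setting each down rather than dropping it.

Things in the scene. Friction and masses are not known exactly. Their poses are not given: they have to be found in the camera images.
- canister_a: one of two look-alike opaque white plastic canisters with a blue screw cap, sealed, loose: 56 mm in diameter, 98 mm high, straight round body up to 68 mm, cap 50 mm wide above 79 mm. Origin: centre of its underside, z up its axis. Of canister_a and canister_b one is empty (60 to 110 g), the other full of shot (450 to 680 g), told only by weight. Grip the body 50 to 62 mm up with 30 N or more
- canister_b: one of two look-alike opaque white plastic canisters with a blue screw cap, sealed, loose: 56 mm in diameter, 98 mm high, straight round body up to 68 mm, cap 50 mm wide above 79 mm. Origin: centre of its underside, z up its axis. Of canister_a and canister_b one is empty (60 to 110 g), the other full of shot (450 to 680 g), told only by weight. Grip the body 50 to 62 mm up with 30 N or more
- blue_tray: the blue shallow square plastic tray, open at the top, fixed to the bench: 140 mm x 140 mm outside, walls 4 mm thick, rim 23 mm high, inside 128 mm x 128 mm, flat floor 4 mm above the origin. Origin: centre of its underside, x and y parallel to its sides
- yellow_tray: the yellow shallow square plastic tray, open at the top, fixed to the bench: 140 mm x 140 mm outside, walls 4 mm thick, rim 23 mm high, inside 128 mm x 128 mm, flat floor 4 mm above the origin. Origin: centre of its underside, x and y parallel to its sides
Not all that is in view belongs to the job. Leave any green look-alike of the canister_b alone.

How it is judged:
By the outcome, as a careful person would: the job done as asked, in the order asked, and still so for the second after the job is handed in, with the robot touching nothing.
It also fails if it takes over 58 s, if anything falls off the work surface, if the arm or the gripper's body presses on something with over 40 N, if the wrist force passes 120 N, or if a joint passes its speed limit or range.

## Robot

A 6-joint arm with a two-finger parallel gripper is mounted at the origin on a cart in front of the work surface, level with it; the furniture and walls round the work are solid. World frame = base frame: x ahead of the robot, y to its left, z up, the work surface at z = 0. Lengths are in mm, angles in rad, forces in N, time in s.
With the tool pointing down it reaches from about 350 to 875 mm from the base axis. Payload 4.2 kg.
Tool frame: the origin (TCP) lies midway between the tips of the shut fingers; the grasp point (between the pads) lies 19 mm behind it; z points along the fingers, y is the line along which they close (so a half turn about z gives the same grasp; the last joint's range is limited). The gripper opens to 85 mm and grips with 20 to 120 N. Pads are 22 mm wide; open, the fingers measure 114 mm over their backs; the gripper's body (76 mm by 85 mm) begins 54 mm behind the grasp point. The pads swing forward as they close: fully open they stand 13 mm farther back than shut.
Start: joints at [-0.893, 0.385, 0.008, 0, -1.194, -0.259], TCP at [254.178, -570.958, 231.312] pointing down, gripper open.
Joint ranges: [-3.14, 3.14], [-1.21, 2.06], [-1.07, 1.41], [-3.16, 2.05], [-2.99, -0.16], [-3.1, 3.1]. Speed limits (rad/s): [2.79, 2.79, 3.14, 3.14, 3.14, 3.14].

## Interface

Orientations are given as a unit quaternion [x, y, z, w].
In Python, from bench import arm gives the robot as it stands. The module is installed in compiled form; this text tells all that it offers.
- The arm moves only by the shell command python3 -m handwheel 'ROWS' [OPENING]. ROWS is JSON, a list of rows, each an object of numbers: "x", "y", "z": the shift along the world's x, y, z each as a share of 20 cm, from -1 to 1; "ax", "ay", "az": the turn, a rotation vector about the world's x, y, z each as a share of 90 degrees, from -1 to 1. In form: [{"x": .., "y": .., "z": .., "ax": .., "ay": .., "az": ..}, ...]. A call has exactly 8 rows; each row shifts and turns the commanded pose from where the row before left it; what a row does not reach is not made up. A row lasts 1/10 s, in which the tool goes at most 50 mm and 8.59 degrees, less where a joint would pass 70% of its speed; a pose out of reach is approached as far as the arm can. A call with a number of a shift or a turn outside -1 to 1 is refused whole. A call with a gripper value outside its range is refused whole. OPENING is the opening, from -1 (shut) to 1 (fully open), set as the call begins (- or left out, the last holds). The fingers move at their own pace and stop on an object; the grip force is fixed at half the most. Time passes only in rows, so rows that do not move let the fingers close, or fill a call up. It gives the time, the measured TCP pose, the force, the opening and the grip force at its end, in the units of the state.
- arm.read_state(): the state, without advancing time (a new reading comes with each control period).
- arm.get_image(name): name is "scene" or "top" or "wrist"; returns the picture (400x640x3 uint8, red, green, blue); there is no depth.
- arm.camera_params(name): a dict with "K" (3x3 intrinsics, pixels), "position" and "orientation" of the camera in the world. Camera axes: x right, y down, z forward; pixel columns grow to the right and rows downward; lengths in mm; the calibration is good to about 2 mm. A picture is of the moment at which its call begins: read the wrist's pose just before it. camera_params takes no time and is no camera call; for the wrist camera it gives the pose at the moment of the call.
- arm.job_done(): hands the job in; it is judged then, once.
The state is a dict: "clock": time; "joints": joint angles; "joint_vel": joint speeds; "joint_efforts": joint torques, N m; "position": TCP position; "ee_rot": TCP orientation; "contact_force": force on the tool from outside, world axes, zero at the start; "wrist_torque": the same for the moment, N m; "gripper_width": finger opening in mm; "grasp_force": force on a finger pad.
Only numpy, scipy, OpenCV 4.12 (cv2) and the standard library are available. Lean on these libraries where they do the work, as an engineer would, in place of code of your own. Each camera call takes 0.05 s, during which the arm holds its last target. There are 200 camera calls.

## Working session

There is one attempt and no reset: what is moved stays moved. The work goes in short steps, Python scripts to look and compute and a shell command to move; the robot and the scene stay as the last step left them, time stands still between calls to the robot, and variables do not carry over. Pictures are saved under pics/ and viewed, at most 10 in all, crops included, and the job is handed in when it is done.

```bash
mkdir -p pics
python3 - <<'E'
from bench import arm
import cv2,json
s=arm.read_state();print({k:s[k] for k in('clock','position','ee_rot','contact_force','gripper_width')})
for n in('top','scene'):
    p=arm.camera_params(n);print(n,p)
    cv2.imwrite(f'pics/{n}0.png',arm.get_image(n)[:,:,::-1])
E
```

```text
{'clock': 0.0, 'position': array([ 253.96889941, -570.45448834,  230.20821288]), 'ee_rot': array([-2.07791182e-01,  9.78172605e-01,  1.05704554e-03, -2.50672404e-04]), 'contact_force': array([ 0.16198753, -0.29155813, -0.53274638]), 'gripper_width': 85.0766320332438}
top {'K': array([[427.82183671,   0.        , 322.7791894 ],
       [  0.        , 427.82183671, 204.98716411],
       [  0.        ,   0.        ,   1.        ]]), 'position': array([ 435.54138109,   61.28492226, 1079.97708923]), 'orientation': array([ 0.71398911, -0.69894595,  0.03007879, -0.0280958 ])}
scene {'K': array([[487.53691653,   0.        , 319.10344733],
       [  0.        , 487.53691653, 202.50601531],
       [  0.        ,   0.        ,   1.        ]]), 'position': array([-334.90340179, -601.51459018,  561.70106704]), 'orientation': array([ 0.76557513, -0.37577357,  0.22972995, -0.46894892])}
```

View pics/top0.png

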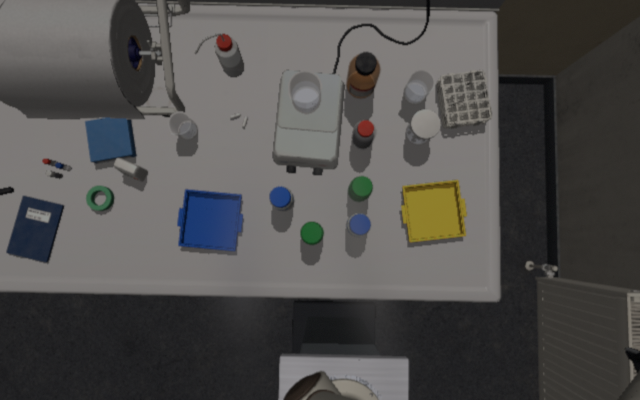

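View pics/scene0.png

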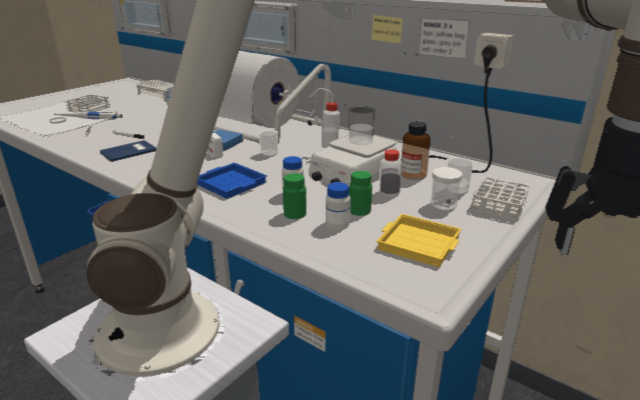

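```bash
cat > h.py <<'E'
from bench import arm
import numpy as np, cv2
from scipy.spatial.transform import Rotation as R
def px(n,u,v,z,p=None):
    p=p or arm.camera_params(n); d=R.from_quat(p['orientation']).as_matrix()@np.linalg.solve(p['K'],[u,v,1]); o=p['position']
    return (o+d*(z-o[2])/d[2]).round(1)
def proj(n,X,p=None):
    p=p or arm.camera_params(n); c=R.from_quat(p['orientation']).inv().apply(np.array(X)-p['position'])@p['K'].T
    return (c[:2]/c[2]).round(1)
def st():
    s=arm.read_state(); print(round(s['clock'],2),s['position'].round(1),R.from_quat(s['ee_rot']).as_matrix()[:,1].round(3),R.from_quat(s['ee_rot']).as_matrix()[:,2].round(3),'F',s['contact_force'].round(2),'w',round(float(s['gripper_width']),1),'g',round(float(s['grasp_force']),1),'j',s['joints'].round(2)); return s
E
python3 - <<'E'
from h import *
im=cv2.imread('pics/top0.png'); hsv=cv2.cvtColor(im,cv2.COLOR_BGR2HSV)
def blobs(lo,hi,z,nm,roi=(170,150,480,260)):
    x0,y0,x1,y1=roi
    m=cv2.inRange(hsv,np.array(lo),np.array(hi))[y0:y1,x0:x1]
    m=cv2.morphologyEx(m,cv2.MORPH_CLOSE,np.ones((3,3)))
    n,l,s,c=cv2.connectedComponentsWithStats(m)
    for i in range(1,n):
        if s[i,4]>120:
            q=np.argwhere(l==i)[:,::-1].astype(np.int32)+[x0,y0]
            (cc,r)=cv2.minEnclosingCircle(q.astype(np.int32)); rr=cv2.minAreaRect(q.astype(np.int32))
            print(nm,cc,round(r,1),s[i].tolist(),px('top',*cc,z),'rect',rr, px('top',*rr[0],z))
blobs((95,90,60),(130,255,255),98,'blue')
blobs((45,80,40),(85,255,255),98,'green')
blobs((20,120,80),(35,255,255),23,'yellow')
blobs((95,90,60),(130,255,255),23,'bluetray',(170,180,250,260))
# tray edges directions
cr=im[150:260,170:480]
cv2.imwrite('pics/crop0.png',cv2.resize(cr,None,fx=2.5,fy=2.5,interpolation=cv2.INTER_CUBIC))
a=cv2.imread('pics/scene0.png')
print([proj('scene',px('top',*c,98)) for c in((281,197),(360,224))])
E
```

```text
blue (279.9533386230469, 196.63333129882812) 10.6 [100, 37, 21, 21, 347] [533.8 158.5  98. ] rect ((280.0, 197.0), (20.0, 20.0), 90.0) [532.9 158.4  98. ]
blue (209.5, 220.0) 39.4 [8, 40, 65, 61, 3374] [476.4 318.5  98. ] rect ((209.8112335205078, 219.98204040527344), (63.90133285522461, 57.075077056884766), 5.44033145904541) [476.5 317.8  98. ]
blue (359.7257995605469, 223.88710021972656) 10.1 [180, 64, 20, 21, 321] [474.9 -26.3  98. ] rect ((359.5, 224.0), (19.091880798339844, 19.091880798339844), 45.0) [474.6 -25.8  98. ]
green (361.0, 187.0) 10.8 [181, 27, 21, 21, 336] [560.2 -28.1  98. ] rect ((361.0, 187.0), (20.0, 20.0), 90.0) [560.2 -28.1  98. ]
green (311.5, 232.8333282470703) 11.3 [131, 72, 22, 23, 401] [452.   83.9  98. ] rect ((311.5, 233.0), (22.0, 21.0), 90.0) [451.6  83.9  98. ]
yellow (434.0, 210.5) 39.5 [232, 30, 65, 62, 3352] [ 515.  -216.7   23. ] rect ((433.5365905761719, 210.82925415039062), (56.761810302734375, 63.82942581176758), 83.6598129272461) [ 514.1 -215.5   23. ]
bluetray (209.5, 220.0) 39.4 [8, 10, 65, 61, 3374] [479.6 338.1  23. ] rect ((209.8112335205078, 219.98204040527344), (63.90133285522461, 57.075077056884766), 5.44033145904541) [479.6 337.4  23. ]
[array([292.4, 159.2]), array([337.6, 185.6])]
```

View pics/crop0.png

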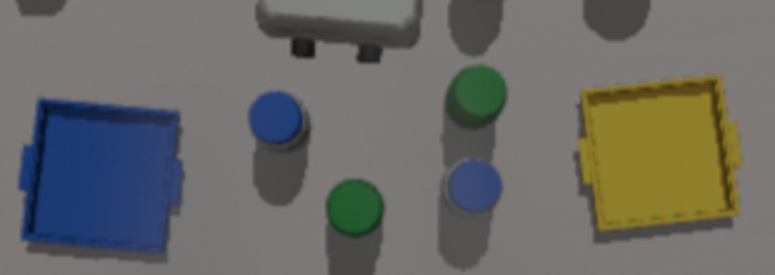

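Top view: the blue-capped white canisters are at (280,197), about (533,158) mm, and at (360,224), about (475,-26) mm. The green look-alikes at (361,187) and (312,233) don't fit, because they are green all over, and neither do the red-capped bottles. Blue tray centre is about (480,337) and yellow about (514,-216). I'll start with the canister at (475,-26).

```bash
python3 -m handwheel '[{"x":0.07,"y":0.17,"z":-0.02},{"x":0.07,"y":0.17,"z":-0.02},{"x":0.07,"y":0.17,"z":-0.02},{"x":0.07,"y":0.17,"z":-0.02},{"x":0.07,"y":0.17,"z":-0.02},{"x":0.07,"y":0.17,"z":-0.02},{"x":0.07,"y":0.17,"z":-0.02},{"x":0.07,"y":0.17,"z":-0.02}]' 1
python3 -m handwheel '[{"x":0.07,"y":0.17,"z":-0.02},{"x":0.07,"y":0.17,"z":-0.02},{"x":0.07,"y":0.17,"z":-0.02},{"x":0.07,"y":0.17,"z":-0.02},{"x":0.07,"y":0.17,"z":-0.02},{"x":0.07,"y":0.17,"z":-0.02},{"x":0.07,"y":0.17,"z":-0.02},{"x":0,"y":0.1}]' 1
python3 - <<'E'
from h import *
p=arm.camera_params('wrist')
s=st()
im=arm.get_image('wrist')[:,:,::-1].copy()
for c in((475,-26,98),(533,158,98)): 
    q=proj('wrist',c,p);print(q); cv2.circle(im,(int(q[0]),int(q[1])),4,(0,0,255),1)
cv2.imwrite('pics/w1.png',im)
E
```

```text
0.1 [ 254.  -570.5  230.3] [-0.406  0.914  0.002] [-0.001  0.002 -1.   ] F [0.02 0.68 1.12] w 85.1 g 0.0 j [-0.89  0.39  0.01 -0.   -1.19 -0.26]
[663.9 535.5]
[745.8 600.7]invalid input at $[0]: expected keys x, y, z, ax, ay, az
invalid input at $[0]: expected keys x, y, z, ax, ay, az
```

View pics/w1.png

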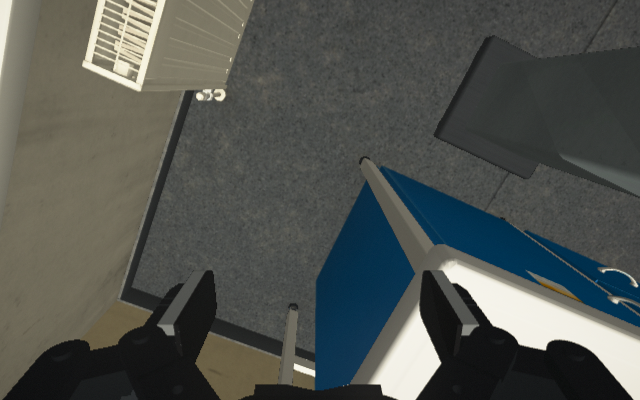

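All six keys are needed, so the arm didn't move. The wrist view shows only the floor and the bench corner at (440,260).

```bash
python3 -m handwheel '[{"x":0.07,"y":0.17,"z":-0.02,"ax":0,"ay":0,"az":0},{"x":0.07,"y":0.17,"z":-0.02,"ax":0,"ay":0,"az":0},{"x":0.07,"y":0.17,"z":-0.02,"ax":0,"ay":0,"az":0},{"x":0.07,"y":0.17,"z":-0.02,"ax":0,"ay":0,"az":0},{"x":0.07,"y":0.17,"z":-0.02,"ax":0,"ay":0,"az":0},{"x":0.07,"y":0.17,"z":-0.02,"ax":0,"ay":0,"az":0},{"x":0.07,"y":0.17,"z":-0.02,"ax":0,"ay":0,"az":0},{"x":0.07,"y":0.17,"z":-0.02,"ax":0,"ay":0,"az":0}]' 1
python3 - <<'E'
from h import *
st()
E
```

```text
clock: 0.95
position: [366.4, -297.5, 199.1]
ee_rot: [-0.208, 0.978, 0.0, -0.0]
contact_force: [0.7, -0.0, -0.1]
gripper_width: 85.1
grasp_force: 0.0
0.95 [ 366.4 -297.5  199.1] [-0.407  0.914  0.   ] [-0.  0. -1.] F [ 0.72 -0.01 -0.15] w 85.1 g 0.0 j [-0.34  0.15 -0.4  -0.   -1.02 -0.82]
```

```bash
python3 -m handwheel '[{"x":0.068,"y":0.17,"z":-0.01,"ax":0,"ay":0,"az":0},{"x":0.068,"y":0.17,"z":-0.01,"ax":0,"ay":0,"az":0},{"x":0.068,"y":0.17,"z":-0.01,"ax":0,"ay":0,"az":0},{"x":0.068,"y":0.17,"z":-0.01,"ax":0,"ay":0,"az":0},{"x":0.068,"y":0.17,"z":-0.01,"ax":0,"ay":0,"az":0},{"x":0.068,"y":0.17,"z":-0.01,"ax":0,"ay":0,"az":0},{"x":0.068,"y":0.17,"z":-0.01,"ax":0,"ay":0,"az":0},{"x":0.068,"y":0.17,"z":-0.01,"ax":0,"ay":0,"az":0}]' 1
python3 - <<'E'
from h import *
p=arm.camera_params('wrist')
s=st()
im=arm.get_image('wrist')[:,:,::-1].copy()
for c in((475,-26,98),): 
    q=proj('wrist',c,p);print(q); cv2.circle(im,(int(q[0]),int(q[1])),4,(0,0,255),1)
cv2.imwrite('pics/w2.png',im)
E
```

```text
clock: 1.75
position: [475.1, -25.4, 183.2]
ee_rot: [-0.208, 0.978, 0.0, -0.0]
contact_force: [0.2, 0.2, 0.7]
gripper_width: 85.5
grasp_force: 0.0
1.75 [475.1 -25.4 183.2] [-0.407  0.913  0.   ] [-0.  0. -1.] F [0.25 0.24 0.72] w 85.5 g 0.0 j [ 0.29  0.18 -0.42 -0.   -0.98 -1.44]
[317.  208.3]
```

View pics/w2.png

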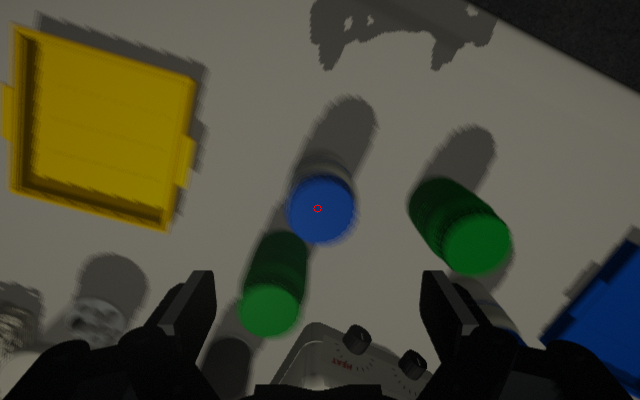

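The wrist view shows the blue cap at (320,209), within 2 mm of the predicted (317,208). The green ones at (270,310) and (475,243) stay clear of the fingers' path. Next: descend and grip.

```bash
python3 -m handwheel '[{"x":0,"y":0,"z":-0.1,"ax":0,"ay":0,"az":0},{"x":0,"y":0,"z":-0.1,"ax":0,"ay":0,"az":0},{"x":0,"y":0,"z":-0.1,"ax":0,"ay":0,"az":0},{"x":0,"y":0,"z":-0.1,"ax":0,"ay":0,"az":0},{"x":0,"y":0,"z":-0.1,"ax":0,"ay":0,"az":0},{"x":0,"y":0,"z":-0.1,"ax":0,"ay":0,"az":0},{"x":0,"y":0,"z":-0.1,"ax":0,"ay":0,"az":0},{"x":0,"y":0,"z":-0.05,"ax":0,"ay":0,"az":0}]' 1
python3 -m handwheel '[{"x":0,"y":0,"z":0,"ax":0,"ay":0,"az":0},{"x":0,"y":0,"z":0,"ax":0,"ay":0,"az":0},{"x":0,"y":0,"z":0,"ax":0,"ay":0,"az":0},{"x":0,"y":0,"z":0,"ax":0,"ay":0,"az":0},{"x":0,"y":0,"z":0,"ax":0,"ay":0,"az":0},{"x":0,"y":0,"z":0,"ax":0,"ay":0,"az":0},{"x":0,"y":0,"z":0,"ax":0,"ay":0,"az":0},{"x":0,"y":0,"z":0,"ax":0,"ay":0,"az":0}]' -1
```

```text
clock: 2.6
position: [473.9, -27.3, 31.7]
ee_rot: [-0.208, 0.978, -0.0, -0.002]
contact_force: [-0.7, 0.9, -0.6]
gripper_width: 85.3
grasp_force: 0.0
clock: 3.4
position: [475.6, -26.7, 34.4]
ee_rot: [-0.208, 0.978, -0.0, 0.001]
contact_force: [-1.5, 1.6, 5.7]
gripper_width: 54.4
grasp_force: 63.9
```

```bash
python3 -m handwheel '[{"x":0,"y":0,"z":0.05,"ax":0,"ay":0,"az":0},{"x":0,"y":0,"z":0.1,"ax":0,"ay":0,"az":0},{"x":0,"y":0,"z":0.1,"ax":0,"ay":0,"az":0},{"x":0,"y":0,"z":0.05,"ax":0,"ay":0,"az":0},{"x":0,"y":0,"z":0,"ax":0,"ay":0,"az":0},{"x":0,"y":0,"z":0,"ax":0,"ay":0,"az":0},{"x":0,"y":0,"z":0,"ax":0,"ay":0,"az":0},{"x":0,"y":0,"z":0,"ax":0,"ay":0,"az":0}]'
python3 - <<'E'
from h import *
for i in range(4):
    s=st(); im=arm.get_image('scene')
cv2.imwrite('pics/s1.png',cv2.resize(im[100:300,200:500,::-1],None,fx=2,fy=2))
E
```

```text
clock: 4.2
position: [474.2, -27.1, 92.3]
ee_rot: [-0.208, 0.978, 0.0, -0.001]
contact_force: [0.4, -0.1, -4.3]
gripper_width: 54.7
grasp_force: 63.7
4.2 [474.2 -27.1  92.3] [-0.406  0.914  0.001] [-0.002 -0.    -1.   ] F [ 0.44 -0.07 -4.27] w 54.7 g 63.7 j [ 0.29  0.29 -0.54 -0.   -0.74 -1.44]
4.25 [474.4 -27.1  92.5] [-0.406  0.914  0.   ] [-0.002 -0.    -1.   ] F [-0.04  0.54 -4.16] w 54.7 g 63.7 j [ 0.29  0.29 -0.54 -0.   -0.74 -1.44]
4.3 [474.6 -27.   92.6] [-0.407  0.914  0.   ] [-0.001 -0.    -1.   ] F [-0.34 -0.31 -5.51] w 54.7 g 63.7 j [ 0.29  0.29 -0.54 -0.   -0.74 -1.44]
4.35 [474.7 -27.   92.8] [-0.407  0.914  0.   ] [-0.001 -0.    -1.   ] F [ 0.15 -0.36 -5.37] w 54.7 g 63.7 j [ 0.29  0.29 -0.54 -0.   -0.74 -1.44]
```

View pics/s1.png

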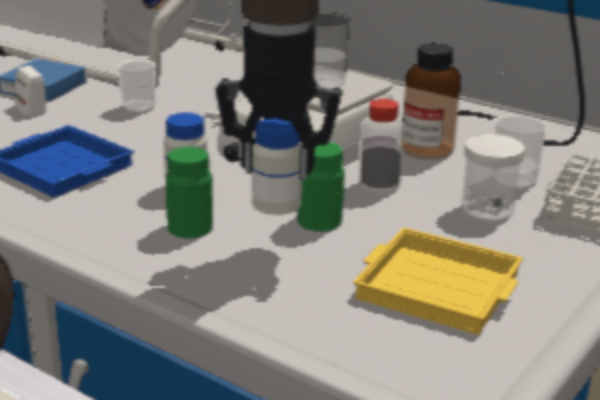

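It weighs about 5 N, so this is the full one and goes in the blue tray. In the crop it hangs upright in the fingers at (275,165), clear of the bench. I'll carry it above the other caps.

```bash
python3 -m handwheel '[{"x":0,"y":0,"z":0.07,"ax":0,"ay":0,"az":0},{"x":0,"y":0,"z":0.12,"ax":0,"ay":0,"az":0},{"x":0,"y":0,"z":0.12,"ax":0,"ay":0,"az":0},{"x":0,"y":0,"z":0.06,"ax":0,"ay":0,"az":0},{"x":0,"y":0.08,"z":0,"ax":0,"ay":0,"az":0},{"x":0,"y":0.15,"z":0,"ax":0,"ay":0,"az":0},{"x":0,"y":0.2,"z":0,"ax":0,"ay":0,"az":0},{"x":0,"y":0.2,"z":0,"ax":0,"ay":0,"az":0}]'
python3 -m handwheel '[{"x":0,"y":0.2,"z":0,"ax":0,"ay":0,"az":0},{"x":0.025,"y":0.2,"z":0,"ax":0,"ay":0,"az":0},{"x":0,"y":0.2,"z":0,"ax":0,"ay":0,"az":0},{"x":0,"y":0.2,"z":0,"ax":0,"ay":0,"az":0},{"x":0,"y":0.18,"z":0,"ax":0,"ay":0,"az":0},{"x":0,"y":0.12,"z":0,"ax":0,"ay":0,"az":0},{"x":0,"y":0.07,"z":0,"ax":0,"ay":0,"az":0},{"x":0,"y":0.02,"z":0,"ax":0,"ay":0,"az":0}]'
```

```text
clock: 5.2
position: [474.6, 99.9, 167.2]
ee_rot: [-0.207, 0.978, 0.0, -0.0]
contact_force: [0.6, -0.7, -4.5]
gripper_width: 54.8
grasp_force: 64.0
clock: 6.0
position: [479.7, 338.0, 166.6]
ee_rot: [-0.208, 0.978, -0.0, -0.0]
contact_force: [0.5, -0.8, -5.8]
gripper_width: 54.7
grasp_force: 64.1
```

```bash
python3 -m handwheel '[{"x":0,"y":0,"z":-0.08,"ax":0,"ay":0,"az":0},{"x":0,"y":0,"z":-0.13,"ax":0,"ay":0,"az":0},{"x":0,"y":0,"z":-0.13,"ax":0,"ay":0,"az":0},{"x":0,"y":0,"z":-0.12,"ax":0,"ay":0,"az":0},{"x":0,"y":0,"z":-0.08,"ax":0,"ay":0,"az":0},{"x":0,"y":0,"z":-0.05,"ax":0,"ay":0,"az":0},{"x":0,"y":0,"z":-0.03,"ax":0,"ay":0,"az":0},{"x":0,"y":0,"z":0,"ax":0,"ay":0,"az":0}]'
python3 -m handwheel '[{"x":0,"y":0,"z":-0.005,"ax":0,"ay":0,"az":0},{"x":0,"y":0,"z":-0.005,"ax":0,"ay":0,"az":0},{"x":0,"y":0,"z":-0.005,"ax":0,"ay":0,"az":0},{"x":0,"y":0,"z":-0.005,"ax":0,"ay":0,"az":0},{"x":0,"y":0,"z":0,"ax":0,"ay":0,"az":0},{"x":0,"y":0,"z":0,"ax":0,"ay":0,"az":0},{"x":0,"y":0,"z":0,"ax":0,"ay":0,"az":0},{"x":0,"y":0,"z":0,"ax":0,"ay":0,"az":0}]'
```

```text
clock: 6.8
position: [480.0, 336.4, 43.0]
ee_rot: [-0.208, 0.978, -0.0, -0.0]
contact_force: [0.4, -0.3, -6.0]
gripper_width: 54.7
grasp_force: 64.0
clock: 7.6
position: [480.0, 337.1, 39.3]
ee_rot: [-0.208, 0.978, 0.0, 0.0]
contact_force: [0.4, 0.1, -4.7]
gripper_width: 54.6
grasp_force: 64.1
```

Not touching yet; down by half millimetres.

```bash
python3 -m handwheel '[{"x":0,"y":0,"z":-0.003,"ax":0,"ay":0,"az":0},{"x":0,"y":0,"z":-0.003,"ax":0,"ay":0,"az":0},{"x":0,"y":0,"z":-0.003,"ax":0,"ay":0,"az":0},{"x":0,"y":0,"z":-0.003,"ax":0,"ay":0,"az":0},{"x":0,"y":0,"z":0,"ax":0,"ay":0,"az":0},{"x":0,"y":0,"z":0,"ax":0,"ay":0,"az":0},{"x":0,"y":0,"z":0,"ax":0,"ay":0,"az":0},{"x":0,"y":0,"z":0,"ax":0,"ay":0,"az":0}]'
```

```text
clock: 8.4
position: [480.1, 337.1, 38.4]
ee_rot: [-0.208, 0.978, -0.0, 0.0]
contact_force: [-2.9, -1.5, 5.2]
gripper_width: 55.0
grasp_force: 65.0
```

Contact made (+5 N). Release, then rise.

```bash
python3 -m handwheel '[{"x":0,"y":0,"z":0,"ax":0,"ay":0,"az":0},{"x":0,"y":0,"z":0,"ax":0,"ay":0,"az":0},{"x":0,"y":0,"z":0,"ax":0,"ay":0,"az":0},{"x":0,"y":0,"z":0,"ax":0,"ay":0,"az":0},{"x":0,"y":0,"z":0,"ax":0,"ay":0,"az":0},{"x":0,"y":0,"z":0,"ax":0,"ay":0,"az":0},{"x":0,"y":0,"z":0,"ax":0,"ay":0,"az":0},{"x":0,"y":0,"z":0,"ax":0,"ay":0,"az":0}]' 1
python3 -m handwheel '[{"x":0,"y":0,"z":0.05,"ax":0,"ay":0,"az":0},{"x":0,"y":0,"z":0.1,"ax":0,"ay":0,"az":0},{"x":0,"y":0,"z":0.1,"ax":0,"ay":0,"az":0},{"x":0,"y":0,"z":0.1,"ax":0,"ay":0,"az":0},{"x":0,"y":0,"z":0.1,"ax":0,"ay":0,"az":0},{"x":0,"y":0,"z":0.1,"ax":0,"ay":0,"az":0},{"x":0,"y":0,"z":0.1,"ax":0,"ay":0,"az":0},{"x":0,"y":0,"z":0.08,"ax":0,"ay":0,"az":0}]'
python3 -m handwheel '[{"x":0.03,"y":-0.11,"z":0,"ax":0,"ay":0,"az":0},{"x":0.03,"y":-0.11,"z":0,"ax":0,"ay":0,"az":0},{"x":0.03,"y":-0.11,"z":0,"ax":0,"ay":0,"az":0},{"x":0.03,"y":-0.11,"z":0,"ax":0,"ay":0,"az":0},{"x":0.04,"y":-0.11,"z":0,"ax":0,"ay":0,"az":0},{"x":0.04,"y":-0.11,"z":0,"ax":0,"ay":0,"az":0},{"x":0.04,"y":-0.12,"z":0,"ax":0,"ay":0,"az":0},{"x":0.03,"y":-0.11,"z":0,"ax":0,"ay":0,"az":0}]'
python3 - <<'E'
from h import *
p=arm.camera_params('wrist'); st()
im=arm.get_image('wrist')[:,:,::-1].copy()
for c in((533,158,98),(480,337,102)):
    q=proj('wrist',c,p);print(q); cv2.circle(im,(int(q[0]),int(q[1])),4,(0,0,255),1)
cv2.imwrite('pics/w3.png',im)
E
```

```text
clock: 9.2
position: [480.0, 337.0, 36.9]
ee_rot: [-0.208, 0.978, -0.0, -0.0]
contact_force: [-0.6, -0.3, 0.1]
gripper_width: 85.4
grasp_force: 0.0
clock: 10.0
position: [480.2, 337.2, 185.2]
ee_rot: [-0.208, 0.978, 0.001, 0.001]
contact_force: [0.2, -0.4, 0.5]
gripper_width: 85.4
grasp_force: 0.0
clock: 10.8
position: [534.3, 158.0, 183.8]
ee_rot: [-0.208, 0.978, 0.0, 0.001]
contact_force: [0.1, -0.6, -0.5]
gripper_width: 85.3
grasp_force: 0.0
10.8 [534.3 158.  183.8] [-0.407  0.914  0.   ] [ 0.001  0.    -1.   ] F [ 0.14 -0.58 -0.46] w 85.3 g 0.0 j [ 0.58  0.31 -0.23  0.   -1.03 -1.73]
[318.5 206.7]
[586.8 242.2]
```

View pics/w3.png

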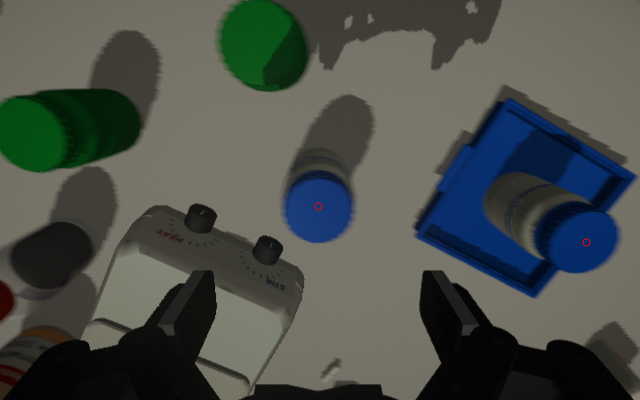

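The full canister stands in the blue tray, with its cap at (580,238). The second canister's cap is at (319,207), as predicted. First I'll check the finger clearance to the hotplate knob at (268,250).

Run:
```python
from h import *
for q in((268,250),(202,218),(302,275)):print(px('wrist',*q,30),px('wrist',*q,60))
for X in((556,106,33),(567,111,33),(567,111,90)):print(proj('wrist',X))
```

```text
[611.5 139.6  30. ] [596.4 138.   60. ]
[606.1  74.3  30. ] [591.5  79.3  60. ]
[622.7 178.3  30. ] [606.4 172.8  60. ]
[254.6 183.1]
[255.5 196.6]
[242.1 220.3]
```

Fingers reach x≈570 and the knobs begin at about 595, so it's clear. Descend and grip.

```bash
python3 -m handwheel '[{"x":0,"y":0,"z":-0.1,"ax":0,"ay":0,"az":0},{"x":0,"y":0,"z":-0.1,"ax":0,"ay":0,"az":0},{"x":0,"y":0,"z":-0.1,"ax":0,"ay":0,"az":0},{"x":0,"y":0,"z":-0.1,"ax":0,"ay":0,"az":0},{"x":0,"y":0,"z":-0.1,"ax":0,"ay":0,"az":0},{"x":0,"y":0,"z":-0.1,"ax":0,"ay":0,"az":0},{"x":0,"y":0,"z":-0.1,"ax":0,"ay":0,"az":0},{"x":0,"y":0,"z":-0.05,"ax":0,"ay":0,"az":0}]' 1
python3 -m handwheel '[{"x":0,"y":0,"z":0,"ax":0,"ay":0,"az":0},{"x":0,"y":0,"z":0,"ax":0,"ay":0,"az":0},{"x":0,"y":0,"z":0,"ax":0,"ay":0,"az":0},{"x":0,"y":0,"z":0,"ax":0,"ay":0,"az":0},{"x":0,"y":0,"z":0,"ax":0,"ay":0,"az":0},{"x":0,"y":0,"z":0,"ax":0,"ay":0,"az":0},{"x":0,"y":0,"z":0,"ax":0,"ay":0,"az":0},{"x":0,"y":0,"z":0,"ax":0,"ay":0,"az":0}]' -1
python3 -m handwheel '[{"x":0,"y":0,"z":0.05,"ax":0,"ay":0,"az":0},{"x":0,"y":0,"z":0.1,"ax":0,"ay":0,"az":0},{"x":0,"y":0,"z":0.1,"ax":0,"ay":0,"az":0},{"x":0,"y":0,"z":0.1,"ax":0,"ay":0,"az":0},{"x":0,"y":0,"z":0.1,"ax":0,"ay":0,"az":0},{"x":0,"y":0,"z":0.1,"ax":0,"ay":0,"az":0},{"x":0,"y":0,"z":0.1,"ax":0,"ay":0,"az":0},{"x":0,"y":0,"z":0.02,"ax":0,"ay":0,"az":0}]'
```

```text
clock: 11.65
position: [533.3, 158.8, 31.9]
ee_rot: [-0.208, 0.978, -0.0, -0.001]
contact_force: [0.9, -0.2, -0.1]
gripper_width: 85.3
grasp_force: 0.0
clock: 12.45
position: [535.0, 159.7, 34.3]
ee_rot: [-0.208, 0.978, 0.0, 0.001]
contact_force: [-1.5, 0.8, 5.5]
gripper_width: 54.6
grasp_force: 62.4
clock: 13.25
position: [534.9, 159.4, 169.6]
ee_rot: [-0.208, 0.978, 0.001, 0.002]
contact_force: [0.8, 0.2, -1.5]
gripper_width: 54.4
grasp_force: 62.1
```

It's light (about 1 N), so this is the empty one. On to the yellow tray at (514,-216).

```bash
python3 -m handwheel '[{"x":0,"y":-0.06,"z":0,"ax":0,"ay":0,"az":0},{"x":0,"y":-0.1,"z":0,"ax":0,"ay":0,"az":0},{"x":-0.02,"y":-0.14,"z":0,"ax":0,"ay":0,"az":0},{"x":-0.02,"y":-0.15,"z":0,"ax":0,"ay":0,"az":0},{"x":-0.02,"y":-0.15,"z":0,"ax":0,"ay":0,"az":0},{"x":-0.02,"y":-0.15,"z":0,"ax":0,"ay":0,"az":0},{"x":-0.02,"y":-0.15,"z":0,"ax":0,"ay":0,"az":0},{"x":0,"y":-0.15,"z":0,"ax":0,"ay":0,"az":0}]'
python3 -m handwheel '[{"x":0,"y":-0.15,"z":0,"ax":0,"ay":0,"az":0},{"x":0,"y":-0.15,"z":0,"ax":0,"ay":0,"az":0},{"x":0,"y":-0.15,"z":0,"ax":0,"ay":0,"az":0},{"x":0,"y":-0.13,"z":0,"ax":0,"ay":0,"az":0},{"x":0,"y":-0.12,"z":0,"ax":0,"ay":0,"az":0},{"x":0,"y":-0.07,"z":0,"ax":0,"ay":0,"az":0},{"x":0,"y":-0.04,"z":0,"ax":0,"ay":0,"az":0},{"x":0,"y":-0.015,"z":0,"ax":0,"ay":0,"az":0}]'
python3 -m handwheel '[{"x":0,"y":0,"z":-0.08,"ax":0,"ay":0,"az":0},{"x":0,"y":0,"z":-0.13,"ax":0,"ay":0,"az":0},{"x":0,"y":0,"z":-0.13,"ax":0,"ay":0,"az":0},{"x":0,"y":0,"z":-0.12,"ax":0,"ay":0,"az":0},{"x":0,"y":0,"z":-0.08,"ax":0,"ay":0,"az":0},{"x":0,"y":0,"z":-0.05,"ax":0,"ay":0,"az":0},{"x":0,"y":0,"z":-0.03,"ax":0,"ay":0,"az":0},{"x":0,"y":0,"z":0,"ax":0,"ay":0,"az":0}]'
```

```text
clock: 14.05
position: [511.8, -52.9, 165.3]
ee_rot: [-0.208, 0.978, 0.0, -0.002]
contact_force: [1.6, -0.5, -1.6]
gripper_width: 54.7
grasp_force: 62.1
clock: 14.85
position: [513.4, -216.4, 166.2]
ee_rot: [-0.207, 0.978, 0.0, -0.001]
contact_force: [-0.1, 0.3, -0.8]
gripper_width: 54.4
grasp_force: 62.1
clock: 15.65
position: [513.9, -215.6, 42.5]
ee_rot: [-0.208, 0.978, 0.0, -0.0]
contact_force: [-0.8, -0.3, -1.2]
gripper_width: 54.3
grasp_force: 62.1
```

```bash
python3 -m handwheel '[{"x":0,"y":0,"z":-0.006,"ax":0,"ay":0,"az":0},{"x":0,"y":0,"z":-0.006,"ax":0,"ay":0,"az":0},{"x":0,"y":0,"z":-0.005,"ax":0,"ay":0,"az":0},{"x":0,"y":0,"z":-0.003,"ax":0,"ay":0,"az":0},{"x":0,"y":0,"z":-0.003,"ax":0,"ay":0,"az":0},{"x":0,"y":0,"z":0,"ax":0,"ay":0,"az":0},{"x":0,"y":0,"z":0,"ax":0,"ay":0,"az":0},{"x":0,"y":0,"z":0,"ax":0,"ay":0,"az":0}]'
```

```text
clock: 16.45
position: [514.1, -216.0, 38.4]
ee_rot: [-0.208, 0.978, -0.0, 0.0]
contact_force: [-0.8, 0.3, -0.3]
gripper_width: 54.5
grasp_force: 62.2
```

```bash
python3 -m handwheel '[{"x":0,"y":0,"z":-0.002,"ax":0,"ay":0,"az":0},{"x":0,"y":0,"z":-0.002,"ax":0,"ay":0,"az":0},{"x":0,"y":0,"z":-0.001,"ax":0,"ay":0,"az":0},{"x":0,"y":0,"z":0,"ax":0,"ay":0,"az":0},{"x":0,"y":0,"z":0,"ax":0,"ay":0,"az":0},{"x":0,"y":0,"z":0,"ax":0,"ay":0,"az":0},{"x":0,"y":0,"z":0,"ax":0,"ay":0,"az":0},{"x":0,"y":0,"z":0,"ax":0,"ay":0,"az":0}]'
```

```text
clock: 17.25
position: [514.1, -216.0, 38.3]
ee_rot: [-0.208, 0.978, -0.0, 0.0]
contact_force: [-2.7, 1.4, 6.3]
gripper_width: 54.2
grasp_force: 62.7
```

Contact made. Release, rise and check.

```bash
python3 -m handwheel '[{"x":0,"y":0,"z":0,"ax":0,"ay":0,"az":0},{"x":0,"y":0,"z":0,"ax":0,"ay":0,"az":0},{"x":0,"y":0,"z":0,"ax":0,"ay":0,"az":0},{"x":0,"y":0,"z":0,"ax":0,"ay":0,"az":0},{"x":0,"y":0,"z":0,"ax":0,"ay":0,"az":0},{"x":0,"y":0,"z":0,"ax":0,"ay":0,"az":0},{"x":0,"y":0,"z":0,"ax":0,"ay":0,"az":0},{"x":0,"y":0,"z":0,"ax":0,"ay":0,"az":0}]' 1
python3 -m handwheel '[{"x":0,"y":0,"z":0.05,"ax":0,"ay":0,"az":0},{"x":0,"y":0,"z":0.1,"ax":0,"ay":0,"az":0},{"x":0,"y":0,"z":0.1,"ax":0,"ay":0,"az":0},{"x":0,"y":0,"z":0.1,"ax":0,"ay":0,"az":0},{"x":0,"y":0,"z":0.1,"ax":0,"ay":0,"az":0},{"x":0,"y":0,"z":0.1,"ax":0,"ay":0,"az":0},{"x":0,"y":0,"z":0.15,"ax":0,"ay":0,"az":0},{"x":0,"y":0,"z":0.1,"ax":0,"ay":0,"az":0}]'
python3 - <<'E'
from h import *
st(); cv2.imwrite('pics/s9.png',arm.get_image('scene')[:,:,::-1])
E
```

```text
clock: 18.05
position: [514.0, -216.0, 37.3]
ee_rot: [-0.208, 0.978, 0.0, -0.0]
contact_force: [0.0, 0.1, 0.3]
gripper_width: 85.4
grasp_force: 0.0
clock: 18.85
position: [514.5, -216.2, 200.3]
ee_rot: [-0.208, 0.978, -0.001, 0.001]
contact_force: [0.4, 0.3, 0.0]
gripper_width: 85.5
grasp_force: 0.0
18.85 [ 514.5 -216.2  200.3] [-0.407  0.913 -0.002] [ 0.003 -0.001 -1.   ] F [0.41 0.28 0.03] w 85.5 g 0.0 j [-0.11  0.29 -0.21  0.   -1.06 -1.04]
```

View pics/s9.png

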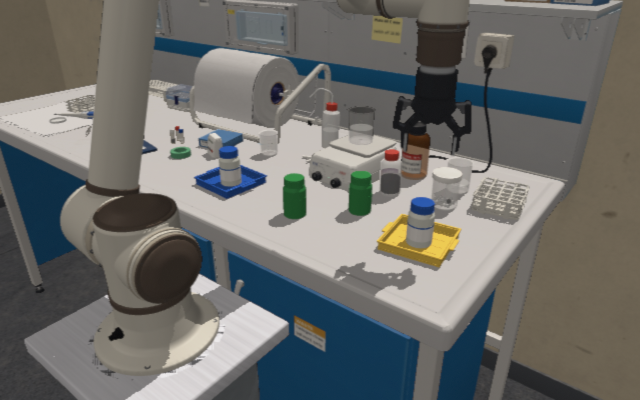

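Both canisters stand upright, one in the blue tray at (230,168) and one in the yellow tray at (421,225). The green ones haven't moved, and the gripper is clear.

```bash
python3 -c "from bench import arm; print(arm.job_done())"
```

```text
the job is handed in; nothing more can be done
None
```

I handed the job in at about 19 s: the full canister (about 5 N when lifted) stands upright in the blue tray and the empty one (about 1 N) upright in the yellow tray, each set down gently.

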